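# Bring the sample tote down the roller track and into the spill tray

### The job

Roll the white sample tote with the blue lid along the roller track, past the label reader, until it rests gently against the rubber bumpers of the yellow end stop; it must stay down on the rollers all the way, so lift it only once it is home against the stop. Then lift it off and set it down gently, flat and square, in the empty yellow spill tray, and let go. Keep the tote upright throughout and leave everything else as it stands.

Things in the scene. Friction and masses are not known exactly. Their poses are not given: they have to be found in the camera images.
- tote: the sample tote: closed white box, dark blue lid and handle, 0.5 to 0.75 kg, underside 110 mm (its x) by 160 mm (its y), walls upright, lid top 97 mm above the underside. Origin: centre of the underside; z up, y along its length. It starts on the rollers near the track's open (-y) end, its y axis along the track's y axis within a few degrees
- tote_handle (a point): middle of the tote's handle bar, 141 mm above the centre of the tote's underside; axes as the tote's. The bar runs along the tote's y: 110 mm long, 22 mm wide (along x), 14 mm thick. A post 14 mm long and 22 mm wide carries it near each end (centred 48 mm from the middle); 37 mm free height between lid and bar
- roller_track: fixed aluminium roller track, 500 mm long, 170 mm wide; origin on the bench under its middle, y along it towards the end stop, z up. 13 steel rollers, tops 65 mm above the bench; white guide strips up to 92 mm leave a lane 118 mm wide. The rollers turn freely: a few tenths of a newton moves the tote and it then coasts some centimetres
- reader_top (a point): middle of the top of the dark grey label reader that stands on a bracket beside the lane on the track's +x side, 136 mm above the bench, 118 mm out from the lane's middle line and 60 mm past the track's middle. The reader is 36 mm (x) by 60 mm (y); its nearest face is 98 mm from the middle line
- track_stop (a point): end of the lane: on its middle line, at roller-top height, directly below the front faces of the end stop's bumpers; axes as the roller track's. When the tote is home its leading end is flush with this point, its origin 80 mm from it on the -y side
- end_stop: the yellow end-stop plate across the +y end of the roller track, rising to 135 mm above the bench, with two black rubber bumpers facing the tote, 95 to 125 mm above the bench, 35 mm either side of the middle line. Its origin is the same point as that of the roller track
- spill_tray: the empty yellow spill tray, fixed on the bench beyond the stop end of the track: outside 145 mm (its x) by 195 mm (its y), inside 135 by 185 mm, walls 5 mm thick, rim 26 mm above the bench. Origin: centre of its underside, z up
- spill_tray_in (a point): centre of the inner floor of the empty spill tray, 5 mm above the bench; axes as those of the tray
- rack_tray: a second, equal yellow tray beside the empty one; it is full: a tube rack stands in it. Origin: centre of its underside
- tube_rack: bystander: blue tube rack with red and white tube caps, 95 by 150 mm, 70 mm high, standing in the second tray. Origin: centre of its underside
- reagent_jar: bystander: amber jar, 60 mm in diameter, 85 mm high, on the bench between the robot and the track
- beaker: bystander: glass beaker, 64 mm in diameter, 85 mm high, on the bench between the robot and the track
- marker: bystander: white marker pen with a black cap, lying on the bench beside the trays, before the thermal cycler, 135 mm long
- ice_bucket: bystander: blue round bucket, 130 mm in diameter, 100 mm high, on the bench beyond the track
Things that resemble listed ones, but are neither listed nor needed, are in the scene too. What is shaped like the spill_tray but pink is not meant. What is shaped like the tote but green is not meant.

How it is judged:
By the outcome, as a careful person would: the job done as asked, in the order asked, and still so for the second after the job is handed in, with the robot touching nothing.
It also fails if it takes over 54 s, if anything falls off the work surface, if the arm or the gripper's body presses on something with over 40 N, if the wrist force passes 120 N, or if a joint passes its speed limit or range.

### The arm

A 6-joint arm with a two-finger parallel gripper is mounted at the origin on the work surface. World frame = base frame: x ahead of the robot, y to its left, z up, the work surface at z = 0. Lengths are in mm, angles in rad, forces in N, time in s.
With the tool pointing down it reaches from about 275 to 750 mm from the base axis. Payload 10.2 kg.
Tool frame: the origin (TCP) lies between the finger pads; the fingertips stand 22 mm ahead of it and the grasp point (between the pads) lies 3 mm ahead of it (ctrl.nose_length is the distance from the TCP to the fingertips, in mm); z points along the fingers, y is the line along which they close (so a half turn about z gives the same grasp; the last joint's range is limited). The gripper opens to 85 mm and grips with 20 to 120 N. Pads are 22 mm wide; open, the fingers measure 114 mm over their backs; the gripper's body (76 mm by 85 mm) begins 54 mm behind the grasp point. The pads swing forward as they close: fully open they stand 13 mm farther back than shut.
Start: joints at [-1.336, 0.313, 1.498, -0, 1.331, -0.223], TCP at [232.026, -470.951, 253.294] pointing down, gripper open.
Joint ranges: [-2.94, 2.94], [-0.97, 2.17], [0.19, 2.56], [-1.23, 4.37], [0.02, 3.11], [-2.88, 2.88]. Speed limits (rad/s): [2.39, 2.39, 3.01, 3.14, 3.14, 3.14].

### API

Orientations are given as a unit quaternion [w, x, y, z].
In Python, from rig import sense, imaging, ctrl gives the robot as it stands. The module is installed in compiled form; this text tells all that it offers.
- The arm moves only by the tool apply_moves, never from a script. Its argument "commands" is a list of rows, each a list of 5 numbers: the gripper command: -1 is fully open, 1 is shut, values between are in proportion, then the shift along the tool's x, y, z in mm, then the turn about the tool's z in degrees. A call has 1 to 20 rows; each row shifts and turns the commanded pose from where the row before left it, along the tool's axes as they then stand; what a row does not reach is not made up. A row lasts 1/8 s, in which the tool goes at most 62.5 mm and 10.7 degrees, less where a joint would pass 70% of its speed; a pose out of reach is approached as far as the arm can. A call is refused whole if a number of a shift passes 62.5 or a number of a turn 10.7, either way. A call with a gripper value outside its range is refused whole. The fingers move at their own pace and stop on an object; "newtons" is the grip in N (left out, the last holds). Time passes only in rows, so rows that do not move let the fingers close. It gives the time, the measured TCP pose, the force, the opening and the grip force at its end, in the units of the state.
- sense(): the state, without advancing time (a new reading comes with each control period).
- imaging.capture(name): name is "side" or "top" or "wrist"; returns the picture (420x560x3 uint8, blue, green, red); there is no depth.
- imaging.calibration(name): a dict with "camera_matrix" (3x3 intrinsics, pixels), "world_to_cam" (4x4, takes a point from world to camera coordinates). Camera axes: x right, y up, looking along -z (the intrinsics and any distortion apply to the point x, -y, -z); pixel columns grow to the right and rows downward; lengths in mm; the calibration is good to about 2 mm. A picture is of the moment at which its call begins: read the wrist's pose just before it. calibration takes no time and is no camera call; for the wrist camera it gives the pose at the moment of the call.
- ctrl.finish_job(): hands the job in; it is judged then, once.
The state is a dict: "time_s": time; "joints": joint angles; "dq": joint speeds; "tau": joint torques, N m; "eef_pos": TCP position; "ee_rot": TCP orientation; "force": force on the tool from outside, world axes, zero at the start; "wrist_torque": the same for the moment, N m; "grip_width": opening from 0.0 (shut) to 1.0 (fully open); "grip_force": force on a finger pad.
Only numpy, scipy, OpenCV 4.12 (cv2) and the standard library are available. Lean on these libraries where they do the work, as an engineer would, in place of code of your own. Each camera call takes 0.05 s, during which the arm holds its last target. There are 200 camera calls.

## Working session

There is one attempt and no reset: what is moved stays moved. The work goes in short steps, Python scripts to look and compute and a tool call to move; the robot and the scene stay as the last step left them, time stands still between calls to the robot, and variables do not carry over. Pictures are saved under pics/ and viewed, at most 10 in all, crops included, and the job is handed in when it is done.

Besides the shell and the picture viewer there is one more tool, called after "Emit:" as name(argument=value, ...), one argument or row to a line, values as JSON. apply_moves: Moves the arm, as the interface text tells. Its arguments: {"type":"object","properties":{"commands":{"type":"array","items":{"type":"array","items":{"type":"number"}}},"newtons":{"type":"number"}},"required":["commands"]}

```bash
mkdir -p pics; python3 - <<'E'
from rig import sense, imaging, ctrl
import cv2
for n in("top","side"):
    cv2.imwrite(f"pics/{n}0.png",imaging.capture(n)); c=imaging.calibration(n); print(n,c["camera_matrix"],c["world_to_cam"])
s=sense();print(s["time_s"],s["eef_pos"],s["ee_rot"],s["grip_width"],ctrl.nose_length)
E
```

```text
top [[452.94573664   0.         287.25260833]
 [  0.         452.94573664 201.89204186]
 [  0.           0.           1.        ]] [[-2.12577571e-03 -9.99945540e-01 -1.02175325e-02  2.35394131e+01]
 [ 9.99335599e-01 -2.49602001e-03  3.63611014e-02 -4.83696325e+02]
 [-3.63846243e-02 -1.01334484e-02  9.99286482e-01 -1.49675449e+03]
 [ 0.00000000e+00  0.00000000e+00  0.00000000e+00  1.00000000e+00]]
side [[386.73570704   0.         277.84655594]
 [  0.         386.73570704 205.91530913]
 [  0.           0.           1.        ]] [[-9.99718502e-01 -1.43543773e-02 -1.88909574e-02  4.78172680e+02]
 [-2.19732425e-03 -7.36780001e-01  6.76128983e-01 -8.32007672e+01]
 [-2.36238902e-02  6.75980163e-01  7.36541058e-01 -1.25794525e+03]
 [ 0.00000000e+00  0.00000000e+00  0.00000000e+00  1.00000000e+00]]
0.1 [ 231.96396699 -470.74227342  252.81000669] [-5.77589511e-04  9.73919904e-01  2.26891354e-01 -2.03295993e-06] 1.0008110812755202 22.0
```

View pics/top0.png

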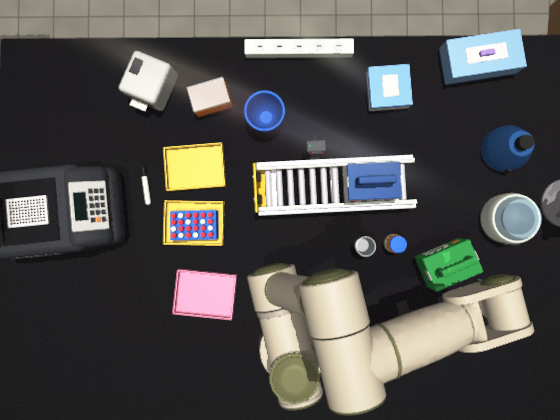

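View pics/side0.png

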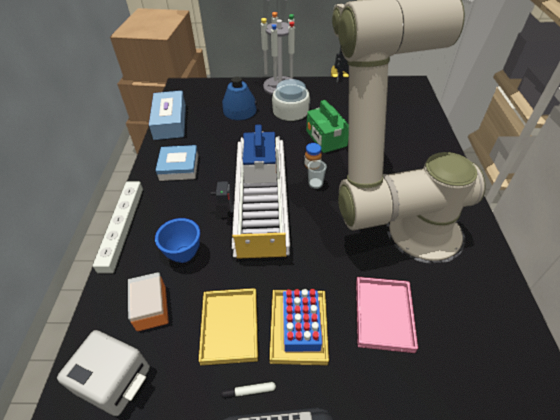

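Top picture: the tote is the white and blue one at (375,181) on the track; the green one at (449,263) is the lookalike. The empty yellow tray is at (195,167), as against the full one at (194,223) and the pink one at (205,294). The stop is at (262,187) and the reader at (316,146). I'll check this choice in one close crop.

```bash
python3 - <<'E'
import cv2
im=cv2.imread("pics/top0.png")[130:235,155:425]
im=cv2.resize(im[:, :],None,fx=2.96,fy=2.96,interpolation=cv2.INTER_CUBIC)
a=cv2.imread("pics/top0.png")
l=cv2.resize(a[135:220,155:275],None,fx=6.5,fy=6.5,interpolation=cv2.INTER_CUBIC)[:300]
l=cv2.resize(a[135:200,155:285],None,fx=6,fy=4.5,interpolation=cv2.INTER_CUBIC)
r=cv2.resize(a[150:215,295:425],None,fx=6,fy=4.5,interpolation=cv2.INTER_CUBIC)
cv2.imwrite("pics/crop.png",cv2.vconcat([l,r]))
E
```

```text
(no output)
```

View pics/crop.png

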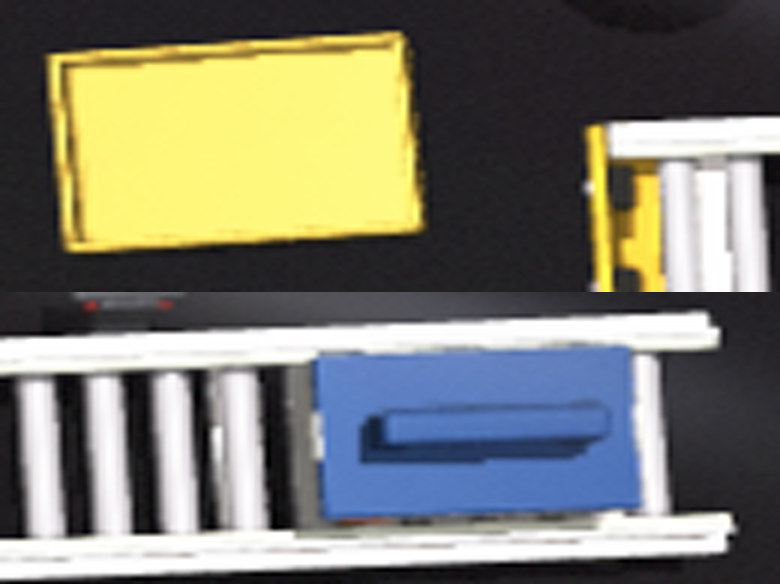

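```bash
cat >h.py <<'E'
import numpy as np
from rig import sense, imaging, ctrl
def ray(cal,u,v,z):
    K=cal["camera_matrix"];T=cal["world_to_cam"];R=T[:3,:3];o=-R.T@T[:3,3]
    d=np.linalg.inv(K)@np.array([u,v,1.]);d=R.T@(d*[1,-1,-1]);return o+d*(z-o[2])/d[2]
E
python3 - <<'E'
from h import *
c=imaging.calibration("top")
L=lambda x,y,z:ray(c,155-.4+x/6,135-.4+y/4.5,z)[:2]
R=lambda x,y,z:ray(c,295-.4+x/6,150-.4+(y-292)/4.5,z)[:2]
np.set_printoptions(precision=1,suppress=True)
def rep(n,P):
    P=np.array(P);print(n,P.tolist() and P.round(1).tolist(),"c",P.mean(0)," sides",[round(float(np.linalg.norm(P[i]-P[i-1])),1) for i in range(len(P))],"ang",np.degrees(np.arctan2(*(P[0]-P[1]+P[3]-P[2])[::1])))
rep("tray",[L(48,56,26),L(405,33,26),L(425,230,26),L(68,252,26)])
rep("lid",[R(315,360,162),R(628,347,162),R(640,503,162),R(325,518,162)])
rep("bar",[R(383,410,213),R(610,402,213),R(610,430,213),R(385,442,213)])
rep("strips",[R(0,338,92),R(708,314,92),R(730,552,92),R(0,578,92)])
rep("inner",[R(0,370,92),R(715,345,92),R(715,515,92),R(0,543,92)])
print("bumper",L(634,185,125),L(636,275,125),"plate",L(587,127,135),L(605,123,135))
w=imaging.calibration("wrist");print(w["world_to_cam"].round(3).tolist(),w["camera_matrix"])
E
```

```text
tray [[665.8, 434.5], [682.1, 237.3], [537.0, 225.9], [521.4, 422.4]] c [601.6 330. ]  sides [145.0, 197.9, 145.6, 197.1] ang -4.624511649597063
lid [[589.0, -158.4], [597.1, -314.1], [493.4, -318.9], [483.9, -162.6]] c [ 540.9 -238.5]  sides [105.2, 155.9, 103.8, 156.6] ang -3.2441917982821153
bar [[550.8, -184.4], [555.6, -293.0], [537.7, -292.8], [530.3, -185.2]] c [ 543.6 -238.9]  sides [20.5, 108.7, 17.9, 107.8] ang -3.216320346829446
strips [[613.3, -1.9], [628.9, -372.8], [462.5, -382.2], [445.3, -1.4]] c [ 537.5 -189.6]  sides [168.0, 371.3, 166.6, 381.2] ang -2.4966970720168105
inner [[590.8, -1.8], [607.1, -376.2], [488.3, -374.7], [469.7, -1.5]] c [ 539.  -188.6]  sides [121.1, 374.8, 118.8, 373.7] ang -2.6708339970804285
bumper [560.3 104.1] [498.7 103.1] plate [599.  127.4] [601.7 118.2]
[[0.442, -0.897, -0.002, -524.554], [0.862, 0.425, -0.278, 36.039], [0.25, 0.121, 0.961, -378.468], [0.0, 0.0, 0.0, 1.0]] [[358.7   0.  279.7]
 [  0.  358.7 211.8]
 [  0.    0.    1. ]]
```

Emit:
apply_moves(
  commands=[
    [-1,0,0,-10,-9.57],
    [-1,0,0,-10,-9.57],
    [-1,0,0,-10,-9.57],
    [-1,0,0,-10,-9.57],
    [-1,0,0,0,-9.57],
    [-1,0,0,0,-9.57],
    [-1,0,0,0,-9.55],
    [-1,26.8,40.2,0,0],
    [-1,26.8,40.2,0,0],
    [-1,26.8,40.2,0,0],
    [-1,26.8,40.2,0,0],
    [-1,26.8,40.2,0,0],
    [-1,26.8,40.2,0,0],
    [-1,26.8,40.2,0,0],
    [-1,26.8,40.2,0,0],
    [-1,0,0,0,0],
    [-1,0,0,0,0],
  ],
)

```text
time_s: 2.22
eef_pos: [540.8, -239.2, 292.9]
ee_rot: [-0.0, 0.687, 0.727, -0.0]
force: [-0.2, -0.7, 0.2]
grip_width: 0.994
grip_force: 0.0
```

```bash
cat >>h.py <<'E'
def to(p,ang):
    "shift in the tool frame from the measured pose to world p, and the turn to tool-x heading ang (deg)"
    from scipy.spatial.transform import Rotation as Ro
    s=sense();q=s["ee_rot"];M=Ro.from_quat([q[1],q[2],q[3],q[0]]).as_matrix()
    a=np.degrees(np.arctan2(M[1,0],M[0,0]))
    print("t",round(s["time_s"],2),"pos",s["eef_pos"].round(1) if hasattr(s["eef_pos"],"round") else s["eef_pos"],"heading",a.round(2),"zaxis",M[:,2].round(3),"F",np.round(s["force"],2),"grip",s["grip_width"],s["grip_force"])
    print("shift",(M.T@(np.array(p)-s["eef_pos"])).round(1),"turn",round(a-ang,2))
E
python3 - <<'E'
from h import *;import cv2
to([543,-239,209],93.2)
c=imaging.calibration("wrist");np.save("w1.npy",c["world_to_cam"])
cv2.imwrite("pics/w1.png",imaging.capture("wrist"))
E
```

```text
t 2.23 pos [ 540.8 -239.2  292.9] heading 93.2 zaxis [-0.001  0.    -1.   ] F [-0.24 -0.72  0.22] grip 0.9942385292039156 0.0
shift [ 0.   2.3 83.9] turn -0.0
```

View pics/w1.png

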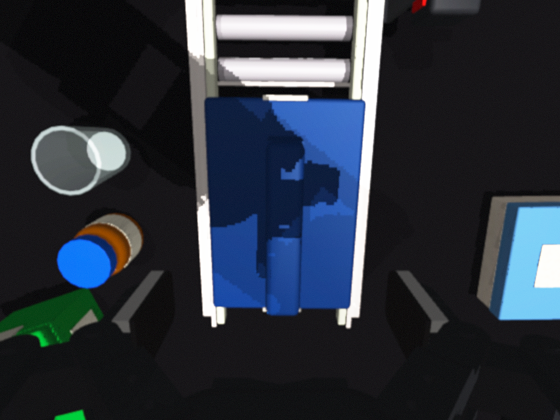

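The wrist view shows the tote centred below. The lid corners are at (205,98), (364,100), (350,308) and (213,307), and the bar runs along u 267–302 from v≈138 to 314, between the open fingers.

```bash
python3 - <<'E'
from h import *
c=imaging.calibration("wrist")
for n,z,P in(("lid",162,[(205,98),(364,100),(350,308),(213,307)]),("bar",213,[(267,138),(302,138),(300,314),(268,314)])):
    p=np.array([ray(c,u,v,z)[:2] for u,v in P]);print(n,p.round(1).tolist(),p.mean(0).round(1),[np.linalg.norm(p[i]-p[i-1]).round(1) for i in range(4)])
p=[ray(c,u,v,92)[:2].round(1) for u,v in((217,70),(355,70),(217,300),(340,300))];print(p)
E
```

```text
lid [[486.4, -165.6], [592.5, -161.0], [600.3, -317.6], [492.3, -322.6]] [ 542.9 -241.7] [np.float64(157.2), np.float64(106.2), np.float64(156.7), np.float64(108.1)]
bar [[530.5, -185.4], [549.7, -184.3], [556.3, -293.4], [536.1, -294.6]] [ 543.1 -239.4] [np.float64(109.3), np.float64(19.2), np.float64(109.3), np.float64(20.2)]
[array([ 482.5, -141.6]), array([ 597.7, -135.3]), array([ 483.9, -357.3]), array([ 607. , -350.4])]
```

Emit:
apply_moves(
  commands=[
    [-1,0,2.2,20,0],
    [-1,0,0,25,0],
    [-1,0,0,25,0],
    [-1,0,0,15,0],
    [-1,0,0,0,0],
    [0,0,0,0,0],
    [0.2,0,0,0,0],
    [0.4,0,0,0,0],
    [0.5,0,0,0,0],
    [0.6,0,0,0,0],
    [0.8,0,0,0,0],
    [1,0,0,0,0],
    [1,0,0,0,0],
    [1,0,0,0,0],
    [1,0,0,0,0],
  ],
  newtons=40,
)

```text
time_s: 4.15
eef_pos: [543.3, -238.9, 208.7]
ee_rot: [0.0, 0.687, 0.727, -0.0]
force: [-3.0, 0.6, 6.2]
grip_width: 0.252
grip_force: 39.5
```

Emit:
apply_moves(
  commands=[
    [1,4,0,0,0],
    [1,8,0,0,0],
    [1,12,0.1,0,0],
    [1,14,0.1,0,0],
    [1,14,0.1,0,0],
    [1,14,0.1,0,0],
    [1,14,0.1,0,0],
    [1,12,0.1,0,0],
    [1,8,0.1,0,0],
  ],
)

```text
time_s: 5.28
eef_pos: [538.6, -138.4, 208.7]
ee_rot: [0.0, 0.687, 0.727, 0.0]
force: [-0.9, -1.0, 5.8]
grip_width: 0.25
grip_force: 39.5
```

Emit:
apply_moves(
  commands=[
    [1,8,0.1,0,0],
    [1,12,0.1,0,0],
    [1,14,0.1,0,0],
    [1,14,0.1,0,0],
    [1,14,0.1,0,0],
    [1,14,0.1,0,0],
    [1,14,0.1,0,0],
    [1,14,0.1,0,0],
    [1,12,0.1,0,0],
    [1,10,0.1,0,0],
    [1,6,0.1,0,0],
    [1,4,0.1,0,0],
    [1,0,0,0,0],
  ],
)

```text
time_s: 6.9
eef_pos: [532.2, -2.5, 208.7]
ee_rot: [0.0, 0.687, 0.727, 0.0]
force: [-1.6, -0.3, 5.3]
grip_width: 0.247
grip_force: 39.5
```

Now about 26 mm remain; creep in and watch the y force.

Emit:
apply_moves(
  commands=[
    [1,4,0,0,0],
    [1,4,0,0,0],
    [1,4,0,0,0],
    [1,3,0,0,0],
    [1,2,0,0,0],
    [1,2,0,0,0],
    [1,1,0,0,0],
    [1,0,0,0,0],
  ],
)

```text
time_s: 7.9
eef_pos: [531.3, 17.2, 208.7]
ee_rot: [0.0, 0.687, 0.727, 0.001]
force: [-0.3, 1.2, 5.8]
grip_width: 0.25
grip_force: 39.4
```

```bash
python3 - <<'E'
from h import *;import cv2
to([529.4,24,209],92.6)
a=imaging.capture("top");b=imaging.capture("wrist")
l=cv2.resize(a[150:220,240:340],None,fx=5.6,fy=4,interpolation=cv2.INTER_CUBIC)
cv2.imwrite("pics/home.png",cv2.vconcat([l,b[:300]]))
E
```

```text
t 7.9 pos [531.3  17.2 208.7] heading 93.21 zaxis [ 0.001  0.    -1.   ] F [-0.33  1.22  5.79] grip 0.25000735317697553 39.40522849559784
shift [ 6.9 -1.5 -0.3] turn 0.61
```

View pics/home.png

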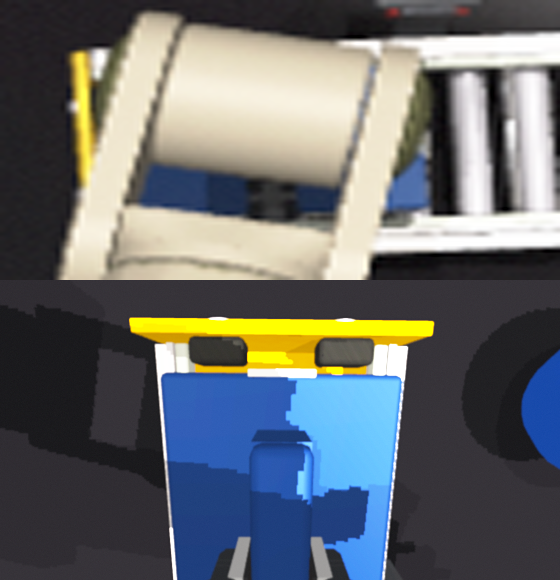

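The lid edge (v≈95 in the wrist frame) has not yet reached the bumpers (v 57–87), so there is still a gap of a few mm. I'll creep on.

Emit:
apply_moves(
  commands=[
    [1,1.5,0,0,0.3],
    [1,1.5,0,0,0.3],
    [1,1,0,0,0],
    [1,1,0,0,0],
    [1,0,0,0,0],
  ],
)

```text
time_s: 8.62
eef_pos: [531.0, 22.2, 208.6]
ee_rot: [0.0, 0.69, 0.723, 0.0]
force: [0.6, -0.2, 5.5]
grip_width: 0.25
grip_force: 39.3
```

```bash
python3 - <<'E'
from h import *
c=imaging.calibration("wrist");print([ray(c,u,v,z)[:2].round(1) for u,v,z in((218,87,95),(344,87,95),(282,95,162),(218,57,125))], "(from the picture 5 mm back)")
E
```

```text
[array([489.4, 103.2]), array([566.8, 106.8]), array([528.5,  98.1]), array([494.3, 116.7])] (from the picture 5 mm back)
```

Emit:
apply_moves(
  commands=[
    [1,0.7,0,0,0],
    [1,0.5,0,0,0],
    [1,0,0,0,0],
  ],
)

```text
time_s: 9.0
eef_pos: [531.0, 22.9, 208.7]
ee_rot: [0.001, 0.691, 0.723, 0.0]
force: [-0.6, -2.7, 5.3]
grip_width: 0.249
grip_force: 39.3
```

Emit:
apply_moves(
  commands=[
    [1,0.7,0,0,0],
    [1,0.5,0,0,0],
    [1,0,0,0,0],
  ],
)

```text
time_s: 9.38
eef_pos: [531.1, 23.2, 208.7]
ee_rot: [0.002, 0.691, 0.723, -0.0]
force: [0.2, -9.2, 4.8]
grip_width: 0.25
grip_force: 39.3
```

Contact is made: the y force has built up to −9 N. I'll ease it, rest there, then lift.

Emit:
apply_moves(
  commands=[
    [1,-0.7,0,0,0],
    [1,0,0,0,0],
    [1,0,0,0,0],
    [1,0,0,0,0],
    [1,0,0,0,0],
  ],
  newtons=60,
)

```text
time_s: 10.0
eef_pos: [531.0, 23.0, 208.8]
ee_rot: [0.001, 0.691, 0.723, -0.0]
force: [0.1, -4.6, 6.1]
grip_width: 0.246
grip_force: 60.8
```

Home, with light contact. Lift.

Emit:
apply_moves(
  commands=[
    [1,0,0,-1,0],
    [1,0,0,-2,0],
    [1,-1,0,-4,0],
    [1,-2,0,-8,0],
    [1,0,0,-12,0],
    [1,0,0,-16,0],
    [1,0,0,-18,0],
    [1,0,0,-18,0],
    [1,0,0,-16,0],
    [1,0,0,-12,0],
    [1,0,0,-8,0],
    [1,0,0,-4,0],
    [1,0,0,0,0],
    [1,0,0,0,0],
  ],
)

```text
time_s: 11.75
eef_pos: [530.7, 20.6, 326.8]
ee_rot: [-0.0, 0.691, 0.723, -0.0]
force: [0.1, -0.9, -5.5]
grip_width: 0.246
grip_force: 59.4
```

```bash
python3 - <<'E'
from h import *
to([601.6,330,328],94.6)
E
```

```text
t 11.75 pos [530.7  20.6 326.8] heading 92.6 zaxis [-0.001  0.    -1.   ] F [ 0.14 -0.94 -5.5 ] grip 0.24611339804047913 59.35866951942444
shift [305.8  84.9  -1.2] turn -2.0
```

Emit:
apply_moves(
  commands=[
    [1,5,2,0,-1],
    [1,12,4,0,-1],
    [1,18,6,0,0],
    [1,22,7,0,0],
    [1,22,7,0,0],
    [1,22,7,0,0],
    [1,20,7,0,0],
    [1,18,6,0,0],
    [1,12,4,0,0],
    [1,8,2,0,0],
    [1,3,1,0,0],
    [1,0,0,0,0],
    [1,0,0,0,0],
  ],
)

```text
time_s: 13.38
eef_pos: [571.0, 185.8, 327.4]
ee_rot: [0.0, 0.678, 0.735, -0.0]
force: [-0.3, 0.9, -6.5]
grip_width: 0.248
grip_force: 59.4
```

```bash
python3 - <<'E'
from h import *;import cv2
to([601.6,330,328],94.6)
b=imaging.capture("wrist")
cv2.imwrite("pics/tray.png",b)
E
```

```text
t 13.38 pos [571.  185.8 327.4] heading 94.56 zaxis [ 0. -0. -1.] F [-0.34  0.94 -6.55] grip 0.24783651457934874 59.3523234128952
shift [141.4  42.   -0.6] turn -0.04
```

View pics/tray.png

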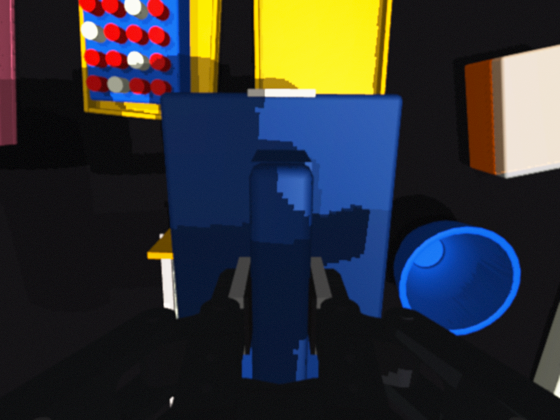

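The empty tray lies ahead, its rim edges at u≈253 and 390 (v=50); the tote hangs square in the grip.

```bash
python3 - <<'E'
from h import *
c=imaging.calibration("wrist")
for v,l,r in((5,254,391),(85,254,386)):
    a,b=ray(c,l,v,26),ray(c,r,v,26);m=(a+b)/2;t=np.radians(4.6)
    # expected centre line of tray through (601.6,330)
    print(a.round(1),b.round(1),m.round(1),np.linalg.norm(a-b).round(1),"offset from top-cam line",(m[0]-(601.6-np.tan(t)*(m[1]-330))).round(1))
z=211-3;p=np.array([ray(c,u,v,327.4-209+162)[:2] for u,v in((163,95),(401,97))]);print(p.round(1))
E
```

```text
[530.3 357.2  26. ] [673.4 368.7  26. ] [601.8 363.   26. ] 143.5 offset from top-cam line 2.9
[535.  278.2  26. ] [680.9 289.9  26. ] [608. 284.  26.] 146.4 offset from top-cam line 2.7
[[513.5 257.4]
 [618.6 264.9]]
```

Emit:
apply_moves(
  commands=[
    [1,6,2,0,0],
    [1,12,3.4,0,0],
    [1,18,5.5,0,0],
    [1,22,6.7,0,0],
    [1,22,6.7,0,0],
    [1,22,6.7,0,0],
    [1,18,5.5,0,0],
    [1,12,3.9,0,0],
    [1,7,2,0,0],
    [1,3.3,1,0,0],
    [1,0,0,0,0],
    [1,0,0,8,0],
    [1,0,0,16,0],
    [1,0,0,24,0],
    [1,0,0,24,0],
    [1,0,0,24,0],
    [1,0,0,18,0],
    [1,0,0,10,0],
    [1,0,0,4,0],
    [1,0,0,0,0],
  ],
)

```text
time_s: 15.92
eef_pos: [603.0, 331.5, 199.7]
ee_rot: [0.0, 0.678, 0.735, 0.0]
force: [1.0, 0.5, -7.0]
grip_width: 0.247
grip_force: 59.3
```

```bash
python3 - <<'E'
from h import *;import cv2
to([603,331,148.7],94.6)
a=imaging.capture("side")[260:390,170:360];b=imaging.capture("wrist")
cv2.imwrite("pics/pre.png",cv2.vconcat([cv2.resize(a,(560,383),interpolation=cv2.INTER_CUBIC),b[:215]]))
E
```

```text
t 15.93 pos [603.  331.5 199.7] heading 94.59 zaxis [ 0.001  0.    -1.   ] F [ 1.04  0.45 -7.03] grip 0.2466029886054153 59.34400677680969
shift [-0.5 -0.  51. ] turn -0.01
```

View pics/pre.png

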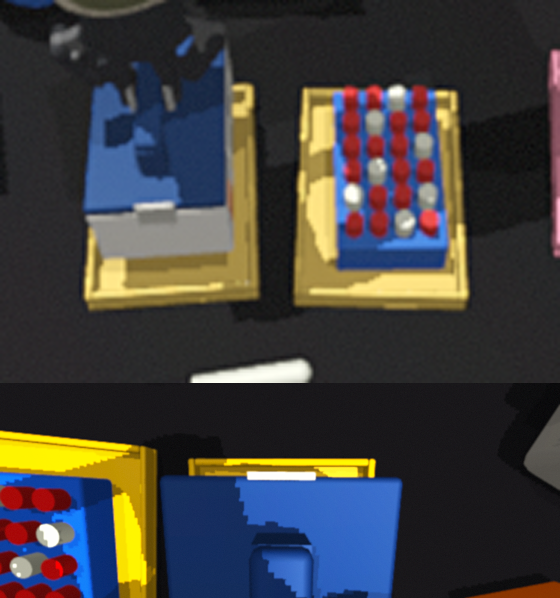

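The tote is over the tray. In the wrist view the far rim (u 189–375) and the lid (u 161–401) share a centre at u≈282. I'll check y, then lower.

```bash
python3 - <<'E'
from h import *
c=imaging.calibration("wrist")
a,b=ray(c,189,77,26),ray(c,375,77,26);l=ray(c,282,96,153)
t=np.radians(4.6);print(a.round(1),b.round(1),"tray centre",((a+b)/2-97.5*np.array([-np.sin(t),np.cos(t),0])).round(1),"tote centre by lid edge",(l-79*np.array([-np.sin(t),np.cos(t),0])).round(1))
E
```

```text
[526.2 419.1  26. ] [668.9 430.6  26. ] tray centre [605.4 327.7  26. ] tote centre by lid edge [604.4 328.2 153. ]
```

Emit:
apply_moves(
  commands=[
    [1,0,0,8,0],
    [1,0,0,9,0],
    [1,0,0,6,0],
    [1,0,0,3,0],
    [1,0,0,0,0],
  ],
)

```text
time_s: 16.65
eef_pos: [602.8, 331.5, 173.1]
ee_rot: [-0.0, 0.678, 0.735, -0.0]
force: [0.1, 0.5, -6.2]
grip_width: 0.244
grip_force: 59.3
```

Aligned to about 1 mm. Lower gently to contact (expected at TCP z ≈ 149).

Emit:
apply_moves(
  commands=[
    [1,0,0,6,0],
    [1,0,0,5,0],
    [1,0,0,4,0],
    [1,0,0,3,0],
    [1,0,0,2,0],
    [1,0,0,1.5,0],
    [1,0,0,1,0],
    [1,0,0,0,0],
  ],
)

```text
time_s: 17.65
eef_pos: [602.8, 331.5, 150.8]
ee_rot: [-0.0, 0.678, 0.735, -0.0]
force: [0.5, -0.5, -6.3]
grip_width: 0.244
grip_force: 59.4
```

Emit:
apply_moves(
  commands=[
    [1,0,0,0.5,0],
    [1,0,0,0.5,0],
    [1,0,0,0,0],
  ],
)

```text
time_s: 18.02
eef_pos: [602.8, 331.5, 149.8]
ee_rot: [-0.0, 0.678, 0.735, -0.0]
force: [-0.5, 0.4, -6.7]
grip_width: 0.249
grip_force: 59.4
```

Emit:
apply_moves(
  commands=[
    [1,0,0,0.5,0],
    [1,0,0,0.5,0],
    [1,0,0,0,0],
  ],
)

```text
time_s: 18.4
eef_pos: [602.9, 331.6, 148.9]
ee_rot: [0.0, 0.678, 0.735, 0.0]
force: [-1.2, -0.1, -4.7]
grip_width: 0.244
grip_force: 59.5
```

Emit:
apply_moves(
  commands=[
    [1,0,0,0.3,0],
    [1,0,0,0.3,0],
    [1,0,0,0,0],
  ],
)

```text
time_s: 18.77
eef_pos: [602.9, 331.6, 148.9]
ee_rot: [0.0, 0.678, 0.735, 0.0]
force: [-3.6, 0.4, 2.6]
grip_width: 0.247
grip_force: 60.4
```

Emit:
apply_moves(
  commands=[
    [1,0,0,0,0],
    [1,0,0,0,0],
    [0.4,0,0,0,0],
    [0.2,0,0,0,0],
    [0,0,0,0,0],
    [-0.3,0,0,0,0],
    [-0.3,0,0,0,0],
    [-0.3,0,0,0,0],
    [-0.3,0,0,-10,0],
    [-0.3,0,0,-20,0],
    [-0.3,0,0,-30,0],
    [-0.3,0,0,-40,0],
    [-0.3,0,0,-30,0],
    [-0.3,-40,-10,0,0],
    [-0.3,-40,-10,0,0],
    [-0.3,-40,-10,0,0],
    [-0.3,-40,-10,0,0],
    [-0.3,0,0,0,0],
  ],
  newtons=20,
)

```text
time_s: 21.02
eef_pos: [575.8, 166.6, 279.5]
ee_rot: [0.001, 0.679, 0.734, 0.0]
force: [-0.3, 0.2, 0.2]
grip_width: 0.645
grip_force: 0.0
```

```bash
python3 - <<'E'
from h import *;import cv2
a=imaging.capture("side")[200:420,150:370];b=imaging.capture("top")[100:320,130:350]
cv2.imwrite("pics/end.png",cv2.resize(cv2.hconcat([a,b]),(800,400),interpolation=cv2.INTER_CUBIC))
E
```

```text
(no output)
```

View pics/end.png

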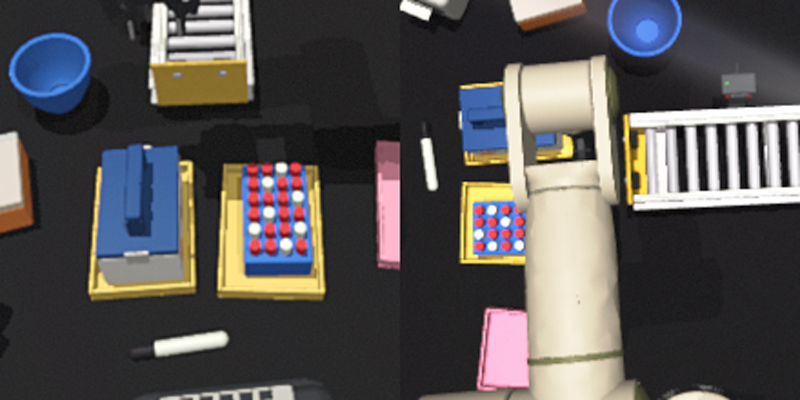

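The tote stands flat and square in the empty yellow tray (side view, about (140,215)). The gripper is clear of it, and everything else in view is as it was.

```bash
python3 -c "
from rig import ctrl;print(ctrl.finish_job())"
```

```text
the job is handed in; nothing more can be done
None
```

The tote was rolled along the track to rest lightly against the end-stop bumpers, then lifted off, set down square in the empty yellow spill tray and released; the job is handed in at about 21 s.

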